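# Wind up the emergency lamp until its clutch lets go

## Task

Wind up the yellow emergency lamp: turn its crank clockwise (seen from above) by the red finger loop, which needs no gripping, until the stiff drag suddenly falls away and the green ready pin on the lamp's head springs up. Then stop before the crank has run on a whole further turn, and take the hand off it. Leave the cell tray, flashlight, green tub and glass vial standing where they are.

Things in the scene. Friction and masses are not known exactly. Their poses are not given: they have to be found in the camera images.
- crank_axis (a point): Point on the crank's vertical axis, 105 mm above the shelf, level with the middle of the red loop. The yellow lamp, screwed to the shelf, is 130 mm wide, its top 80 mm above the shelf; it reaches 90 mm from the axis to the tail and 155 mm to the lens in the black head (77 mm high). This point's +y points to the head, z up. The steel hub on the axis, 34 mm across, ends 111 mm above the shelf.
- crank_loop (a point): Centre of the red finger loop on the crank, half-way up it (105 mm above the shelf), 75 mm from the crank axis. An upright rectangular frame open above and below: inside 56 mm across (along the push) by 70 mm (along the crank arm), wall 8 mm, from 91 to 119 mm above the shelf (11 mm over the housing). A flat steel arm 22 mm wide joins it rigidly to the hub; it circles at constant height.
- crank (a joint): Crank angle in rad, growing clockwise seen from above; it turns many times and its zero has no meaning. It starts 1.4 to 2.9 turns short of where the drag lets go. The first 0.8 rad or less may be free play; then the drag is steady, about 9 N at the loop, and the crank stays where it is left; after letting go it turns with under 1 N.
- ready_pin (a joint): Rise of the green ready pin in m: about 0 (flush) while there is drag, 0.016 when it has sprung up, which happens by itself as the drag lets go. It needs no handling.
- pin_top (a point): Centre of the top of the green ready pin, 18 mm across, on the black head, 132 mm from the crank axis towards the head. Its top is 78 mm above the shelf when flush and 94 mm when sprung up.
- cell_tray: White plastic tray of mixed cells, 200 x 130 x 35 mm, loose on the shelf; origin at the centre of its underside. Bystander.
- flashlight: Aluminium flashlight standing on its head, 143 mm tall, 42 mm across at the foot, loose; origin at the centre of its underside. Bystander, easily toppled.
- green_tub: Open green collection tub, 120 mm across, 100 mm tall, loose; origin at the centre of its underside. Bystander.
- bulb_vial: Glass vial with a white cap holding a halogen capsule bulb, 32 mm across, 74 mm tall, standing on the 4 mm thick grey sorting mat; origin at the centre of its underside. Bystander.

How it is judged:
By the outcome, as a careful person would: the job done as asked, in the order asked, and still so for the second after the job is handed in, with the robot touching nothing.
It also fails if it takes over 72 s, if anything falls off the work surface, if the arm or the gripper's body presses on something with over 40 N, if the wrist force passes 120 N, or if a joint passes its speed limit or range.

## Robot

A 6-joint arm with a two-finger parallel gripper is mounted at the origin on the work surface. World frame = base frame: x ahead of the robot, y to its left, z up, the work surface at z = 0. Lengths are in m, angles in degrees, forces in N, time in s.
With the tool pointing down it reaches from about 0.35 to 0.925 m from the base axis. Payload 6.4 kg.
Tool frame: the origin (TCP) lies midway between the tips of the shut fingers; the grasp point (between the pads) lies 19 mm behind it; z points along the fingers, y is the direction in which the jaws open and shut (so a half turn about z gives the same grasp; the last joint's range is limited). The gripper opens to 94 mm and grips with 3 to 60 N. Pads are 16 mm wide; open, the fingers measure 119 mm over their backs; the gripper's body (75 mm by 177 mm) begins 78 mm behind the grasp point.
Start: joints at [-73.803, 14.043, 89.255, -0, 76.702, -9.975], TCP at [0.287, -0.583, 0.205] pointing down, gripper open.
Joint ranges: [-179.41, 179.41], [-58.25, 129.5], [7.25, 145.43], [-54.29, 234.29], [11.92, 165.04], [-157.13, 157.13]. Speed limits (degrees/s): [147.25, 147.25, 180, 180, 180, 180].

## Interface

Orientations are given as a 3x3 rotation matrix whose columns are the frame's x, y, z axes.
In Python, from rig import ctrl, effector, eyes gives the robot as it stands. The module is installed in compiled form; this text tells all that it offers. Calls block until the motion is done:
- ctrl.move_to(position, orientation): joint-space move of the TCP to a pose.
- ctrl.move_straight(position, ori=None, feed=0.15): straight line of the TCP; ori=None keeps the orientation; feed is the mean speed in m/s.
- ctrl.move_joints(angles): joint-space move.
- effector.move_gripper(opening, effort=None): finger opening in m; effort is the grip in N (None keeps the last); returns when the fingers have stopped.
- ctrl.dwell(seconds).
- ctrl.inverse_kinematics(position, orientation): joint angles nearest the present ones, or None.
- eyes.snapshot(name): name is "scene" or "top" or "wrist"; returns a dict with "image" (420x560x3 uint8, red, green, blue), "fx", "fy", "cx", "cy" (pixels), "k1" (the pictures are not rectified: a ray, as slopes to the right and down, at radius r is drawn at 1 + k1 r^2 times it, then the intrinsics apply), "cam_to_world" (4x4, takes a point from camera to world coordinates). Camera axes: x right, y up, looking along -z (the intrinsics and any distortion apply to the point x, -y, -z); pixel columns grow to the right and rows downward; lengths in m; the calibration is good to about 2 mm. A picture is of the moment at which its call begins. There is no depth.
A pose or a line that the arm cannot do raises ctrl.IKError and nothing moves.
- ctrl.sign_off(): hands the job in, once; it reports no verdict.
Readings, each from a call of its own:
- ctrl.current_time_s(): time.
- ctrl.current_joint_positions(): joint angles.
- ctrl.current_joint_velocities(): joint speeds.
- ctrl.current_joint_efforts(): joint torques, N m.
- ctrl.current_position(): TCP position.
- ctrl.current_tool_rot(): TCP orientation.
- ctrl.current_wrist_force(): force on the tool from outside, world axes, zero at the start.
- ctrl.current_moment(): the same for the moment, N m.
- ctrl.current_finger_gap(): finger opening in m.
Only numpy, scipy, OpenCV 4.12 (cv2) and the standard library are available. Lean on these libraries where they do the work, as an engineer would, in place of code of your own. Each camera call takes 0.05 s, during which the arm holds its last target. There are 200 camera calls.

## Working session

There is one attempt and no reset: what is moved stays moved. The work goes in short steps, each a Python script; the robot and the scene stay as the last script left them, time stands still between calls to the robot, and variables do not carry over. Pictures are saved under pics/ and viewed, about 8 in all and at most 12, crops included, and the job is handed in when it is done.

```bash
mkdir -p pics
cat > h.py <<'E'
import numpy as np, cv2
from rig import ctrl, effector, eyes
def snap(name,f):
    s=eyes.snapshot(name); cv2.imwrite('pics/'+f,s['image'][:,:,::-1]); np.savez('pics/'+f+'.npz',**s); return s
def world(s,u,v,z):
    K=np.array([[s['fx'],0,s['cx']],[0,s['fy'],s['cy']],[0,0,1.]])
    p=cv2.undistortPoints(np.array([[[u,v]]],float),K,np.array([float(s['k1']),0,0,0]))[0,0]
    T=np.array(s['cam_to_world']); d=T[:3,:3]@[p[0],-p[1],-1]; o=T[:3,3]
    return o+d*(z-o[2])/d[2]
E
python3 - <<'E'
from h import *
a=snap('top','top0.png'); b=snap('scene','scene0.png')
for s in(a,b): print(s['fx'],s['k1'],np.round(s['cam_to_world'],3).tolist())
print(ctrl.current_time_s())
cv2.imwrite('pics/top0x.png',cv2.resize(cv2.imread('pics/top0.png'),(800,600)))
E
```

```text
480.7224773487256 -0.1572123685872133 [[0.002, 0.982, -0.187, 0.285], [-1.0, 0.003, 0.004, 0.01], [0.005, 0.187, 0.982, 1.41], [0.0, 0.0, 0.0, 1.0]]
456.90380411843984 0.05380976074670534 [[-0.266, -0.598, 0.756, 1.471], [0.964, -0.149, 0.221, 0.29], [-0.02, 0.787, 0.616, 0.809], [0.0, 0.0, 0.0, 1.0]]
0.1
```

View pics/top0x.png

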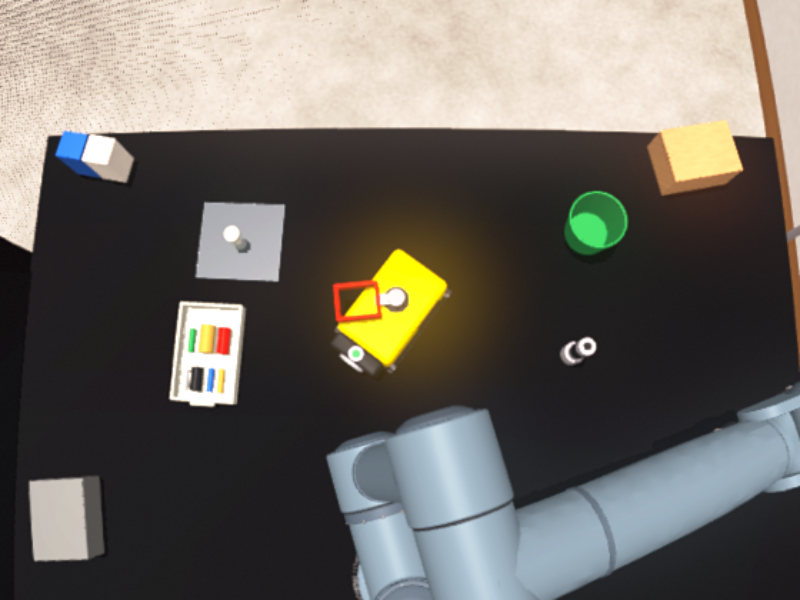

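View pics/scene0.png

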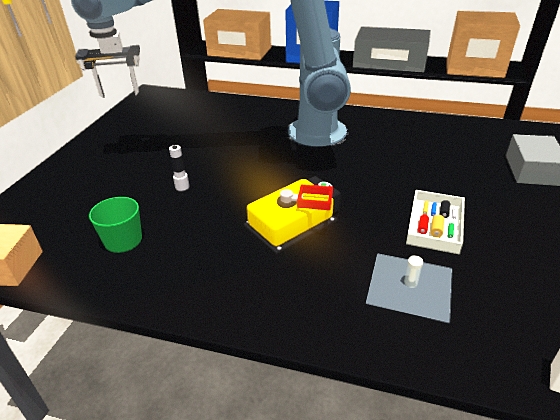

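Top view (800x600 scale): lamp in the middle, hub at about (397,299), red loop at about (358,301), green pin at about (356,353), flashlight at (575,350), tub at (596,223), tray at (207,353), vial at (237,238). The loop, hub and pin need a closer crop.

Run:
```python
from h import *
s=dict(np.load('pics/top0.png.npz')); im=cv2.imread('pics/top0.png')
cv2.imwrite('pics/crop.png',cv2.resize(im[165:275,220:330],None,fx=5.45,fy=5.45,interpolation=cv2.INTER_CUBIC))
k=1.4286
for n,u,v,z in [('hub',397,299,.111),('loop',358,301,.119),('pin',356,353,.078),('fl',588,346,.143),('tub',597,223,.1),('vial',232,233,.078),('tray',207,353,.035)]:
    print(n,world(s,u/k,v/k,z).round(4))
```

```text
hub [0.5382 0.0287 0.111 ]
loop [0.5325 0.1033 0.119 ]
pin [0.4371 0.1086 0.078 ]
fl [ 0.443  -0.3307  0.143 ]
tub [ 0.6976 -0.3732  0.1   ]
vial [0.6806 0.3661 0.078 ]
tray [0.4399 0.4165 0.035 ]
```

View pics/crop.png

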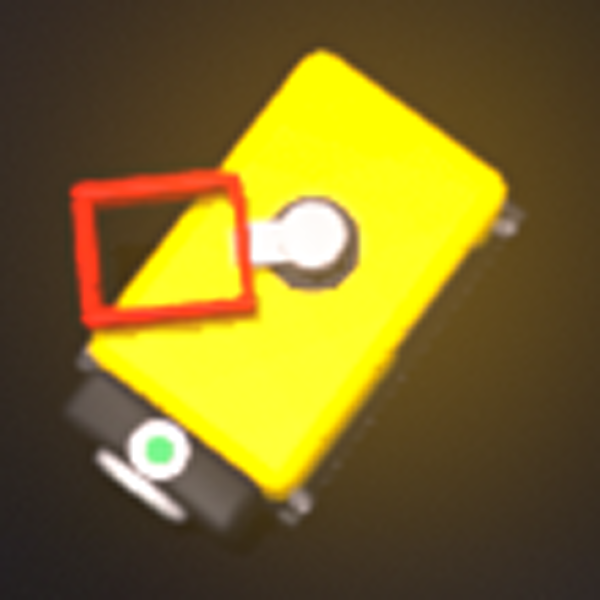

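Crop: hub top centre (312,233), loop outer corners (72,187), (238,175), (254,312), (88,325), pin centre (159,450), in crop pixels.

Run:
```python
from h import *
s=dict(np.load('pics/top0.png.npz'))
w=lambda u,v,z:world(s,220+(u+.5)/5.45-.5,165+(v+.5)/5.45-.5,z)
hub=w(312,233,.111); c=[w(*p,.119) for p in((72,187),(238,175),(254,312),(88,325))]; pin=w(159,450,.078)
L=np.mean(c,0); print(hub,L,pin)
for q in(L,pin): d=q-hub; print(np.hypot(d[0],d[1]),np.degrees(np.arctan2(d[1],d[0])))
print('sides',[np.linalg.norm(c[i]-c[i-1]).round(4) for i in range(4)])
R=ctrl.current_tool_rot(); print(np.round(R,3))
for yaw in (0,90):
  a=np.radians(yaw); Ry=np.array([[np.cos(a),np.sin(a),0],[np.sin(a),-np.cos(a),0],[0,0,-1]])
  for t in range(0,360,60):
    q=ctrl.inverse_kinematics([hub[0]+.075*np.cos(np.radians(t)),hub[1]+.075*np.sin(np.radians(t)),.099],Ry)
    print(yaw,t,None if q is None else np.round(q))
```

```text
[0.54361914 0.03164807 0.111     ] [0.53343582 0.1063329  0.119     ] [0.43694404 0.10976974 0.078     ]
0.07537588551717209 97.7644325546121
0.13222168105299337 143.78346104427874
sides [np.float64(0.0712), np.float64(0.084), np.float64(0.0706), np.float64(0.0832)]
[[ 0.897  0.441 -0.001]
 [ 0.441 -0.897  0.002]
 [ 0.    -0.002 -1.   ]]
0 0 [-8. 17. 98. -0. 65. 82.]
0 60 [ -2.  13. 103.  -0.  65.  88.]
0 120 [ -2.   3. 113.  -0.  63.  88.]
0 180 [-10.  -3. 120.  -0.  63.  80.]
0 240 [-17.   2. 114.  -0.  63.  73.]
0 300 [-14.  12. 104.  -0.  64.  76.]
90 0 [-8. 17. 98. -0. 65. -8.]
90 60 [ -2.  13. 103.  -0.  65.  -2.]
90 120 [ -2.   3. 113.  -0.  63.  -2.]
90 180 [-10.  -3. 120.  -0.  63. -10.]
90 240 [-17.   2. 114.  -0.  63. -17.]
90 300 [-14.  12. 104.  -0.  64. -14.]
```

```bash
cat >> h.py <<'E'
HUB=np.array([.5436,.0316]); RO=np.array([[0,1,0],[1,0,0],[0,0,-1.]])
def pt(deg,z,r=.075): a=np.radians(deg); return [HUB[0]+r*np.cos(a),HUB[1]+r*np.sin(a),z]
E
python3 - <<'E'
from h import *
effector.move_gripper(0.0)
p=ctrl.current_position(); ctrl.move_straight([p[0],p[1],.30],feed=.2)
ctrl.move_to(pt(97.8,.25),RO); ctrl.move_straight(pt(97.8,.135),feed=.15)
print(ctrl.current_time_s(),ctrl.current_wrist_force(),ctrl.current_finger_gap(),ctrl.current_position())
a=snap('wrist','w1.png')['image']; b=snap('scene','s1.png')['image']
cv2.imwrite('pics/both1.png',np.hstack([cv2.resize(a,(400,300)),cv2.resize(b[130:280,200:400],(400,300))])[:,:,::-1])
E
```

```text
5.6583 [ 0.79323267 -0.84491177  0.53984528] 0.0003884197247510631 [0.53422454 0.10583677 0.13604211]
```

View pics/both1.png

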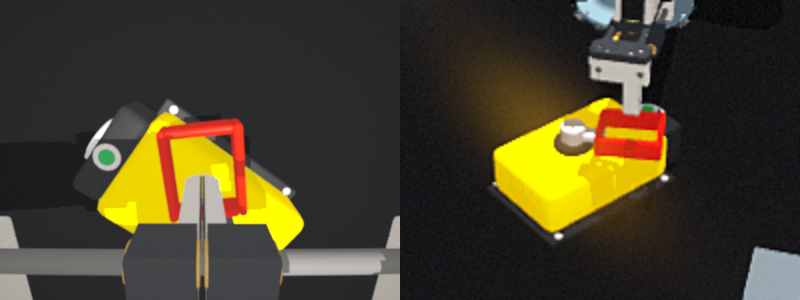

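Left, wrist view: the fingertips (200,180) are over the loop opening and the flush pin is visible at (107,157). Right, scene view: the finger is above the loop at about (632,110). I'll descend and start winding.

```bash
cat > wind.py <<'E'
from h import *
import sys
def wind(t,n,step=20,feed=.12,loaded=False):
    low=0
    for i in range(n):
        t-=step; ctrl.move_straight(pt(t,.099),feed=feed)
        f=ctrl.current_wrist_force(); a=np.radians(t)
        ft=f[0]*-np.sin(a)+f[1]*np.cos(a)   # positive = drag opposing clockwise push
        fr=f[0]*np.cos(a)+f[1]*np.sin(a)
        print(f"{t:.0f}:{ft:.1f}/{fr:.1f}/{f[2]:.1f}",end=' ',flush=True)
        if ft>5: loaded=True; low=0
        elif loaded: low+=1
        if low>=2 or np.linalg.norm(f)>35: print('STOP'); break
    print('\nt',t,'time',ctrl.current_time_s(),loaded); return t
E
python3 - <<'E'
from wind import *
ctrl.move_straight(pt(97.8,.099),feed=.08); print(ctrl.current_wrist_force())
wind(97.8,6)
snap('wrist','w2.png');
E
```

```text
[-0.52966304 -0.16847227  1.10507095]
78:5.6/-3.3/3.1 58:7.4/-9.1/3.0 38:7.6/-8.9/1.5 18:7.0/-10.0/-0.8 -2:6.2/-10.0/-1.1 -22:8.3/-12.4/-2.6 
t -22.200000000000003 time 8.5583 True
```

Run:
```python
from h import *
a=cv2.imread('pics/w2.png'); b=snap('scene','s2.png')['image'][130:280,200:400,::-1]
cv2.imwrite('pics/both2.png',np.hstack([cv2.resize(a,(400,300)),cv2.resize(b,(400,300))]))
print(ctrl.current_wrist_force(),ctrl.current_moment(),ctrl.current_position(),pt(-22.2,.099))
```

```text
[-7.87279538 11.35261531 -1.50314744] [ 2.02239992  1.42780943 -0.17591887] [0.60877267 0.00731173 0.09650847] [np.float64(0.6130402938607495), np.float64(0.0032619409886149725), 0.099]
```

View pics/both2.png

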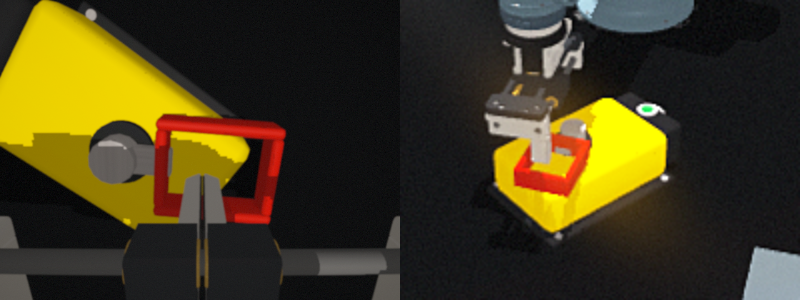

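The scene view shows the crank following the finger and the pin still flush. In the wrist view the finger sits on the loop's leading wall. Drag is steady and the radial part of the force is friction, so I'll continue.

```bash
sed -i 's/if ft>5: loaded=True; low=0/if ft>3.5: loaded=True; low=0/' wind.py
python3 - <<'E'
from wind import *
t=wind(-22.2,54,loaded=True)
a=snap('wrist','w3.png')['image']; b=snap('scene','s3.png')['image'][130:280,200:400]
cv2.imwrite('pics/both3.png',np.hstack([cv2.resize(a,(400,300)),cv2.resize(b,(400,300))])[:,:,::-1])
E
```

```text
-42:10.4/-13.2/-5.3 -62:6.2/-6.3/-4.5 -82:5.9/-5.0/-3.1 -102:5.0/-7.0/-2.7 -122:7.9/-8.8/-3.7 -142:7.1/-9.6/-2.1 -162:7.5/-11.6/-1.1 -182:7.0/-11.0/0.2 -202:11.4/-17.7/-1.3 -222:12.3/-12.2/6.2 -242:8.8/-7.6/5.2 -262:7.9/-6.7/4.7 -282:7.0/-7.3/3.5 -302:8.4/-11.4/4.1 -322:7.2/-8.9/0.7 -342:6.8/-8.0/-1.1 -362:4.9/-5.7/-3.5 -382:6.4/-10.4/-3.2 -402:8.3/-11.5/-4.3 -422:6.2/-6.5/-3.9 -442:5.0/-6.5/-2.3 -462:4.9/-6.1/-2.1 -482:6.9/-9.8/-4.1 -502:7.5/-8.6/-2.2 -522:6.7/-9.3/-0.7 -542:-0.2/-0.2/-0.4 -562:-0.4/-0.6/-0.2 STOP

t -562.2 time 18.5583 True
```

View pics/both3.png

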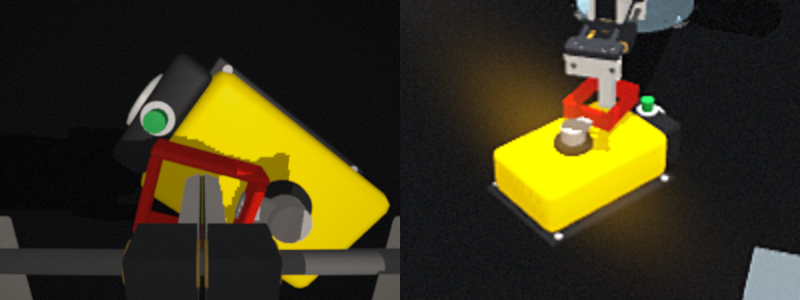

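Pin stands up in both views (wrist (153,120), scene (647,102)), and the drag has gone. I'll back off slightly from the wall and lift out.

Run:
```python
from h import *
t=-562.2
ctrl.move_straight(pt(t+5,.099),feed=.04); print(ctrl.current_wrist_force())
ctrl.move_straight(pt(t+5,.16),feed=.08); print(ctrl.current_wrist_force())
ctrl.move_straight(pt(t+5,.30),feed=.2)
ctrl.move_to([.287,-.45,.32],RO); ctrl.dwell(.5)
print(ctrl.current_time_s(),ctrl.current_wrist_force(),ctrl.current_position())
a=snap('top','t4.png')['image']; b=snap('scene','s4.png')['image']
cv2.imwrite('pics/both4.png',np.hstack([cv2.resize(a,(400,300)),cv2.resize(b,(400,300))])[:,:,::-1])
```

```text
[0.52033971 0.59120493 1.30042392]
[-0.08456224  0.38000555  0.82226625]
23.1833 [-0.58805936 -0.67143956 -0.64455693] [ 0.28708197 -0.44991894  0.31998777]
```

View pics/both4.png

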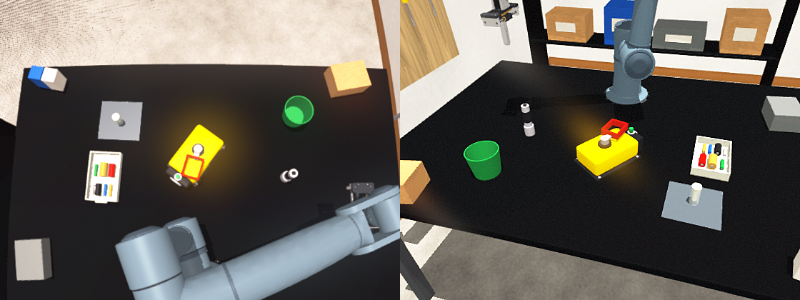

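The hand is clear, all four bystanders stand where they were (flashlight (289,175), tub (298,111), vial (117,119), tray (103,177) in the left half), and the green pin is up at (631,131) in the right half.

```bash
python3 -c "
from h import *
print(ctrl.current_joint_velocities()); ctrl.sign_off()"
```

```text
[-0.08893847  0.08933398 -0.0102519  -0.00371474 -0.04472033  0.00655127]
the job is handed in; nothing more can be done
```

The lamp is wound up and the job is handed in, with the hand off the crank and the arm parked clear. I turned the crank clockwise with the shut fingers inside the red loop for about 1.8 turns.

- **Drag and ready pin:** the tangential drag ran at about 5–12 N, then fell to about 0 N. I stopped within roughly 40° of that point. The wrist and scene pictures both show the green pin up.
- **Hand-off:** I backed off the loop wall and lifted out with only about 1 N on the wrist. By my last pictures, at 23.2 s of the 72 s allowed, the arm was clear of everything.
- **Bystanders:** the tray, flashlight, tub and vial look to be standing where they were. I judged this by eye from the last pictures and did not measure it.
- **One thing off from expectation:** the radial force was higher than expected while winding, up to about 18 N. I put it down to finger friction on the loop wall. At that moment the total was about 21 N, still well below the limits.

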